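Close and lock the sample holder of a spray-test stand

ROBOT

A 6-joint arm with a two-finger parallel gripper is mounted at the origin on the work surface. World frame = base frame: x ahead of the robot, y to its left, z up, the work surface at z = 0. Lengths are in mm, angles in rad, forces in N, time in s.
With the tool pointing down it reaches from about 300 to 775 mm from the base axis. Payload 14.6 kg.
Tool frame: the origin (TCP) lies on the centre line of the jaws, within the pads' length; the fingertips stand 19 mm ahead of it and the grasp point (between the pads) is the TCP (bot.tip_reach is the distance from the TCP to the fingertips, in mm); y points along the fingers, x is the direction in which the jaws open and shut, and the axes are right-handed (so a half turn about y gives the same grasp; the last joint's range is limited). The gripper opens to 85 mm and grips with 20 to 120 N. Pads are 22 mm wide; open, the fingers measure 114 mm over their backs; the gripper's body (76 mm by 85 mm) begins 54 mm behind the grasp point. The pads swing forward as they close: fully open they stand 13 mm farther back than shut.
Start: joints at [-1.389, 0.3, 1.521, -0, 1.321, -0.067], TCP at [135.426, -533.057, 250.281] pointing down, gripper open.
Joint ranges: [-3.03, 3.03], [-0.79, 2.21], [0.23, 2.52], [-1.04, 4.18], [0, 3.07], [-2.55, 2.55]. Speed limits (rad/s): [2.22, 2.22, 2.57, 3.14, 3.14, 3.14].

INTERFACE

Orientations are given as a unit quaternion [w, x, y, z].
In Python, from rig import bot gives the robot as it stands. Calls block until the motion is done:
- bot.move_to(position, orientation): joint-space move of the TCP to a pose.
- bot.servo_line(position, attitude=None, speed=150, until_force=None): straight line of the TCP; attitude=None keeps the orientation; speed is the mean speed in mm/s. With until_force (N) it stops when the force on the tool has changed by that much, and returns True; else False.
- bot.move_joints(angles): joint-space move.
- bot.move_gripper(opening, grip_force=None): finger opening in mm; grip_force is the grip in N (None keeps the last); returns when the fingers have stopped.
- bot.dwell(seconds).
- bot.ik(position, orientation): joint angles nearest the present ones, or None.
- bot.read_state(): the state.
- bot.read_camera(name): name is "scene" or "top"; returns a dict with "image" (420x560x3 uint8, blue, green, red), "depth" (420x560 float32, mm along the optical axis (not along the pixel's ray), 0 where there is no reading), "fovy" (degrees; the focal length in pixels is half the picture's height over the tangent of half this angle, whatever the lens; pixels are square), "cx", "cy" (the principal point, pixels), "eye" and "attitude" of the camera in the world. Camera axes: x right, y down, z forward; pixel columns grow to the right and rows downward; lengths in mm; the calibration is good to about 2 mm. A picture is of the moment at which its call begins.
A pose or a line that the arm cannot do raises bot.MotionError and nothing moves.
- bot.finish_job(): hands the job in, once; it reports no verdict.
The state is a dict: "clock": time; "joint_positions": joint angles; "qvel": joint speeds; "effort": joint torques, N m; "ee_pos": TCP position; "tool_rot": TCP orientation; "ft_force": force on the tool from outside, world axes, zero at the start; "moment": the same for the moment, N m; "grip_width": finger opening in mm.
Only numpy, scipy, OpenCV 4.12 (cv2) and the standard library are available. Lean on these libraries where they do the work, as an engineer would, in place of code of your own. Each camera call takes 0.05 s, during which the arm holds its last target. There are 200 camera calls.

TASK

The round lid on the sloping sample holder of the red spray-test stand is sitting proud and crooked: press it fully home with the fingertips on its three pads, red first, then yellow, then blue, each with a firm push held for a moment (well over 10 newtons, never above 60), and do not press on the glass in its middle. When the lid is down all the way round, move the black lock lever through its zigzag gate from the open end to the far end with the green dot and let go. Leave the beaker, bottle and jar where they stand, and do not bump the funnel or column.

Things in the scene. Friction and masses are not known exactly. Their poses are not given: they have to be found in the camera images.
- rig: fixed red spray-test stand, place and yaw vary. Origin on the table under the middle of its base, z up, x and y its level axes. Base 190 mm (x) by 460 mm (y), 40 mm high. Column 130 x 35 mm at y +215 mm, 430 mm high. The blue sample holder, 140 mm across, stands under the funnel and faces the rig's -y side, sloping 35 degrees, so the tool must lean 35 degrees to -y to press it squarely
- tower: column, arm and funnel of the stand, all red but the white funnel; fixed, origin and axes as rig. Do not bump it
- nozzle (a point): lower end of the white funnel above the holder: 32 mm across, 325 mm over the table, at rig x 0, y +88 mm. The funnel widens to 140 mm across at 434 mm; its red arm, 174 mm wide in x, reaches from the column to rig y +4 mm at heights 408 to 430 mm
- seat (a point): centre of the black rubber seat on the holder's rim, in the seat's plane, at rig x 0, y +30, z 135 mm. Its z axis points square out of the slope; press along -z. Holder and lid are turned together about this axis by a random angle up to 1 rad and stay so
- lid: white lid with steel rim, 136 mm across, 8 mm thick, captive over the seat; origin at the centre of its underside, z out of the slope. It can sink and tilt: some 6 to 12 N on a pad moves it (friction; it stays where left) until it stops hard on the seat under that pad. Pressing one pad also moves the others, so go on until all three are home
- pad_red (a point): red round press pad, 26 mm across, 10 mm high, fixed on the lid's upper face 50 mm from its centre, on the seat's +x axis; this point is the centre of the pad's top face, z axis out of the lid. It stands 18 mm above seat's plane when that side of the lid is home, and 3 to 13 mm more than that at the start
- pad_yellow (a point): yellow round press pad, 26 mm across, 10 mm high, fixed on the lid's upper face 50 mm from its centre, 120 degrees anticlockwise from red seen from above the lid; this point is the centre of the pad's top face, z axis out of the lid. It stands 18 mm above seat's plane when that side of the lid is home, and 3 to 13 mm more than that at the start
- pad_blue (a point): blue round press pad, 26 mm across, 10 mm high, fixed on the lid's upper face 50 mm from its centre, 240 degrees anticlockwise from red seen from above the lid; this point is the centre of the pad's top face, z axis out of the lid. It stands 18 mm above seat's plane when that side of the lid is home, and 3 to 13 mm more than that at the start
- window: round glass window in the middle of the lid, 64 mm across, 3 mm high above the lid's face, origin at the centre of its underside; not to be pressed
- knob (a point): centre of the black knob of the lock lever: upright cylinder 26 mm across, 32 mm high (92 to 124 mm over the table, this point at 108) on a 10 mm steel stem. The lever stays upright, slides level along the gate against about 2 N of friction and stays where it is left. It starts 0 to 10 mm along the first slot
- gate: aluminium gate plate, 95 x 50 mm, top 60 mm over the table, axes as the rig, origin on the table level under gate_open. The path of the lever from there: 25 mm along +x, then 20 mm along +y, then 25 mm along +x to gate_locked. Slots are 14 mm wide: the stem has 2 mm to each side, and may overrun either end by 2 mm
- gate_open (a point): where the knob's centre is at the open (red dot) end of the gate's path; axes as the rig
- gate_locked (a point): where the knob's centre must be in the end: the locked (green dot) end of the path, 50 mm along +x and 20 mm along +y of the rig from gate_open
- beaker_mid (a point): loose glass beaker, 76 mm across, 105 mm high, this point half-way up; leave alone
- bottle_mid (a point): loose white bottle with a red cap, 64 mm across, 160 mm high, this point half-way up; leave alone
- jar_mid (a point): loose amber jar with a blue cap, 66 mm across, 90 mm high, this point half-way up; leave alone

How it is judged:
By the outcome, as a careful person would: the job done as asked, in the order asked, and still so for the second after the job is handed in, with the robot touching nothing.
It also fails if it takes over 64 s, if anything falls off the work surface, if the arm or the gripper's body presses on something with over 40 N, if the wrist force passes 120 N, or if a joint passes its speed limit or range.

## Working session

There is one attempt and no reset: what is moved stays moved. The work goes in short steps, each a Python script; the robot and the scene stay as the last script left them, time stands still between calls to the robot, and variables do not carry over. Pictures are saved under pics/ and viewed, on a budget of 10 in all, crops included, one or two more only if the job needs it, and the job is handed in when it is done.

```bash
mkdir -p pics; ls
python3 - <<'E'
from rig import bot
import cv2,numpy as np,pickle
d={}
for n in("scene","top"):
    c=bot.read_camera(n);d[n]=c;cv2.imwrite(f"pics/{n}0.png",c["image"])
    print(n,c["fovy"],c["cx"],c["cy"],c["eye"],c["attitude"],(c["depth"]>0).mean())
pickle.dump(d,open("c0.pkl","wb"))
s=bot.read_state();print(s["clock"],s["ee_pos"],s["tool_rot"],s["ft_force"],s["grip_width"],bot.tip_reach)
E
```

```text
pics
scene 55.070884553562585 280.40604289663617 215.49247419411589 [988.36280249 231.79943896 925.78668154] [-0.15198253  0.47599163  0.81991765 -0.27940709] 0.9958971088435374
top 56.39726007545326 281.311904236435 210.47130792100526 [ 440.02309023  -38.60626769 1139.13371923] [ 0.02661012 -0.7018796   0.7113339  -0.02571001] 0.9961139455782313
0.1 [ 135.39551373 -532.87527628  249.76486627] [ 0.55842569 -0.55791403  0.43437083 -0.43383713] [-0.58373007 -0.18234187  0.63727708] 85.75634684548659 19.0
```

View pics/scene0.png

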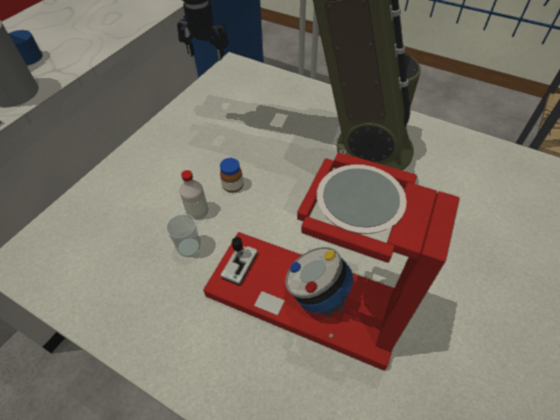

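View pics/top0.png

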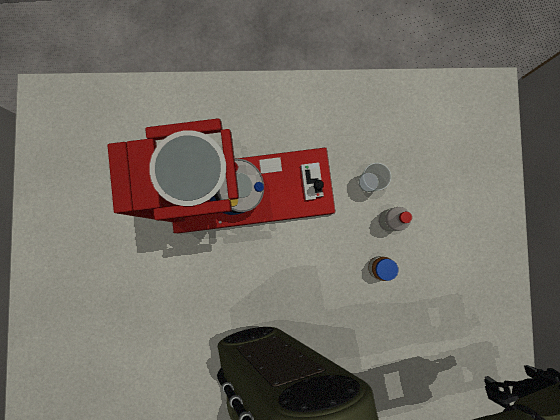

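```bash
cat > h.py <<'E'
import numpy as np,cv2
from scipy.spatial.transform import Rotation as R
def quat(r): return r.as_quat()[[3,0,1,2]]
def rot(q): return R.from_quat(np.array(q)[[1,2,3,0]])
def cloud(c):
    h,w=c["depth"].shape; f=h/2/np.tan(np.radians(c["fovy"])/2)
    v,u=np.mgrid[:h,:w]; z=c["depth"]
    p=np.stack([(u-c["cx"])/f*z,(v-c["cy"])/f*z,z],-1)
    return rot(c["attitude"]).apply(p.reshape(-1,3)).reshape(h,w,3)+c["eye"]
def hsv(c): return cv2.cvtColor(c["image"],cv2.COLOR_BGR2HSV)
E
python3 - <<'E'
import pickle;from h import *
d=pickle.load(open("c0.pkl","rb"))
for n in d:
    c=d[n];P=cloud(c);H,S,V=cv2.split(hsv(c));z=P[...,2]
    red=((H<8)|(H>172))&(S>150)&(V>50)
    tab=P[300:320,60:100] if n=="scene" else P[300:320,60:120]
    print(n,"table z",np.median(tab[...,2]),tab[...,2].std())
    m=red&(abs(z-40)<8); Q=P[m]
    print(" base",m.sum(),np.median(Q[:,2]),cv2.minAreaRect(Q[:,:2].astype(np.float32)), cv2.boxPoints(cv2.minAreaRect(Q[:,:2].astype(np.float32))).round())
    m=red&(abs(z-430)<8); Q=P[m]
    print(" top",m.sum(),np.median(Q[:,2]),cv2.minAreaRect(Q[:,:2].astype(np.float32)),cv2.boxPoints(cv2.minAreaRect(Q[:,:2].astype(np.float32))).round())
    rois={"scene":dict(red=(311,287),yellow=(330,255),blue=(295,267),knob=(237,242)),"top":dict(blue=(259,187),yellow=(234,203),knob=(319,185))}[n]
    for k,(u,v) in rois.items():
        w=np.zeros(z.shape,bool);w[v-9:v+10,u-9:u+10]=1
        m={"red":red,"yellow":(H>18)&(H<35)&(S>120),"blue":(H>100)&(H<130)&(S>130),"knob":V<45}[k]&w
        # component nearest the seed
        nl,L,st,ce=cv2.connectedComponentsWithStats(m.astype(np.uint8))
        i=1+np.argmin(np.hypot(*(ce[1:]-[u,v]).T)-st[1:,4]*.05) ; mm=L==i
        Q=P[mm]; print(" ",k,mm.sum(),ce[i].round(1),np.median(Q,0).round(1),Q.mean(0).round(1),Q.min(0).round(),Q.max(0).round())
E
```

```text
scene table z 0.6207261397535149 56.570620929531884
 base 8329 40.116085491523904 ((388.4916076660156, 25.723190307617188), (587.35205078125, 455.4424743652344), 6.423197269439697) [[  71.  219.]
 [ 122. -233.]
 [ 706. -168.]
 [ 655.  285.]]
 top 6064 429.91227958156696 ((572.3851318359375, 160.32940673828125), (176.390869140625, 225.16757202148438), 6.787313938140869) [[472. 262.]
 [498.  38.]
 [673.  59.]
 [647. 283.]]
  red 80 [310.6 286.6] [629.9  81.8 170.2] [629.4  81.7 170. ] [617.  71. 164.] [639.  92. 176.]
  yellow 86 [329.3 254.7] [543.1  82.3 173.5] [542.8  82.5 173.3] [530.  71. 164.] [554.  93. 180.]
  blue 62 [294.9 267. ] [585.4  20.5 130.7] [584.6  20.5 130.4] [573.  10. 122.] [594.  30. 136.]
  knob 97 [236.9 244.1] [ 592.1 -133.6  121.7] [ 591.4 -133.8  117.4] [ 579. -147.   94.] [ 600. -124.  128.]
top table z 0.33287287508096597 73.39560054677779
 base 4833 39.90777054252271 ((582.312744140625, 49.46867370605469), (189.1287384033203, 456.2932434082031), 6.426753997802734) [[ 463.  266.]
 [ 514. -188.]
 [ 702. -167.]
 [ 651.  287.]]
 top 5237 429.9739996784043 ((569.6123657226562, 161.48358154296875), (173.1893310546875, 228.26907348632812), 6.30343770980835) [[471. 265.]
 [496.  39.]
 [668.  58.]
 [643. 284.]]
  blue 72 [258.4 186.4] [578.7  20.5 129.9] [576.4  19.9 143.6] [440. -39. 121.] [ 590.   32. 1139.]
  yellow 41 [233.8 201.8] [534.7  79.3 172. ] [534.8  79.7 172. ] [526.  72. 163.] [542.  91. 180.]
  knob 122 [316.7 184.6] [ 583.3 -133.9  119.7] [ 586.  -133.7   94.8] [ 571. -150.   45.] [ 612. -119.  128.]
```

```bash
cat >> h.py <<'E'
YAW=0.1122
RZ=R.from_euler("z",YAW)
SEAT=R.from_euler("zx",[YAW,np.radians(35)])   # seat axes before turn
def rigw(p,o): return RZ.apply(p)+o
def tool(axis,spin,Rf):  # tool y along -z of frame Rf, spun
    return Rf*R.from_euler("z",spin)*R.from_matrix([[1,0,0],[0,0,1],[0,-1,0]])
E
python3 - <<'E'
from h import *
from rig import bot
for n,o,pads in(("scene",[586.3,48.7,0],dict(red=(629.5,81.8,170),yellow=(543,82.4,173.4),blue=(585,20.5,130.5))),("top",[582.3,49.5,0],dict(yellow=(535,80,172),blue=(578.7,20.5,129.9)))):
    s=rigw([0,30,135],np.array(o));
    for k,p in pads.items():
        q=SEAT.inv().apply(np.array(p)-s);print(n,k,q.round(1),np.degrees(np.arctan2(q[1],q[0])).round(1),np.hypot(*q[:2]).round(1))
M=R.from_matrix([[1,0,0],[0,0,1],[0,-1,0]])
print((SEAT*M).apply([0,1,0]))
s=rigw([0,30,135],np.array([584.5,49,0]))
for spin in np.radians(range(-180,180,30)):
    T=quat(SEAT*R.from_euler("z",spin)*M); out=[]
    for a in(0,90,180,270):
        for h in(37,100):
            p=s+SEAT.apply([50*np.cos(np.radians(a)),50*np.sin(np.radians(a)),h]); j=bot.ik(p,T)
            out.append(None if j is None else np.round(j,2).tolist())
    print(np.degrees(spin).round(),sum(x is not None for x in out),out[3],out[4])
E
```

```text
scene red [48.8 17.4 26.8] 19.6 51.8
scene yellow [-36.9  29.5  29.2] 141.3 47.2
scene blue [ -3.6 -50.   29.6] -94.1 50.1
top yellow [-41.2  26.6  29.9] 147.2 49.0
top blue [ -6.  -50.8  29.6] -96.7 51.1
[ 0.          0.57357644 -0.81915204]
-180.0 3 None [-0.21, 0.41, 1.69, 0.63, 1.25, 2.55]
-150.0 8 [-0.18, 0.4, 1.49, 0.61, 1.41, 2.17] [-0.21, 0.41, 1.69, 0.63, 1.25, 2.03]
-120.0 8 [-0.18, 0.4, 1.49, 0.61, 1.41, 1.65] [-0.21, 0.41, 1.69, 0.63, 1.25, 1.5]
-90.0 8 [-0.18, 0.4, 1.49, 0.61, 1.41, 1.13] [-0.21, 0.41, 1.69, 0.63, 1.25, 0.98]
-60.0 8 [-0.18, 0.4, 1.49, 0.61, 1.41, 0.6] [-0.21, 0.41, 1.69, 0.63, 1.25, 0.45]
-30.0 8 [-0.18, 0.4, 1.49, 0.61, 1.41, 0.08] [-0.21, 0.41, 1.69, 0.63, 1.25, -0.07]
0.0 8 [-0.18, 0.4, 1.49, 0.61, 1.41, -0.44] [-0.21, 0.41, 1.69, 0.63, 1.25, -0.59]
30.0 8 [-0.18, 0.4, 1.49, 0.61, 1.41, -0.97] [-0.21, 0.41, 1.69, 0.63, 1.25, -1.12]
60.0 8 [-0.18, 0.4, 1.49, 0.61, 1.41, -1.49] [-0.21, 0.41, 1.69, 0.63, 1.25, -1.64]
90.0 8 [-0.18, 0.4, 1.49, 0.61, 1.41, -2.01] [-0.21, 0.41, 1.69, 0.63, 1.25, -2.16]
120.0 2 [-0.18, 0.4, 1.49, 0.61, 1.41, -2.54] None
150.0 0 None None
```

```bash
sed -i 's/from_euler("zx"/from_euler("ZX"/; /^def tool/,$d' h.py
cat >> h.py <<'E'
M=R.from_matrix([[1,0,0],[0,0,1],[0,-1,0]])
T=quat(SEAT*M)
E
python3 - <<'E'
from h import *
from rig import bot
for n,o,pads in(("scene",[586.3,48.7,0],dict(red=(629.5,81.8,170),yellow=(543,82.4,173.4),blue=(585,20.5,130.5))),("top",[582.3,49.5,0],dict(yellow=(535,80,172),blue=(578.7,20.5,129.9)))):
    s=rigw([0,30,135],np.array(o));
    for k,p in pads.items():
        q=SEAT.inv().apply(np.array(p)-s);print(n,k,q.round(1),np.degrees(np.arctan2(q[1],q[0])).round(1),np.hypot(*q[:2]).round(1))
s=rigw([0,30,135],np.array([584.5,49,0]))
bot.move_gripper(0,60)
p=s+SEAT.apply([0,-60,140]);print(p)
j=bot.ik(p,T);print(j); bot.move_joints(j)
st=bot.read_state();print(st["clock"],st["ee_pos"],st["grip_width"],st["ft_force"])
c=bot.read_camera("scene");cv2.imwrite("pics/scene1.png",c["image"][150:360,180:460].repeat(2,0).repeat(2,1))
E
```

```text
scene red [46.6 18.5 29.8] 21.6 50.2
scene yellow [-39.3  28.9  26.7] 143.7 48.7
scene blue [ -4.4 -50.   29.5] -95.1 50.2
top yellow [-43.6  25.8  27.1] 149.4 50.7
top blue [ -6.8 -50.8  29.3] -97.7 51.2
[595.63487334 -49.82450121 215.26670002]
[-0.34225559  0.55511297  1.34024956  0.54157941  1.54820754 -0.55137313]
3.2417 [595.54756271 -50.6644273  215.3641371 ] -0.2472034018791286 [ 0.49516427 -0.34222848  0.29807182]
```

View pics/scene1.png

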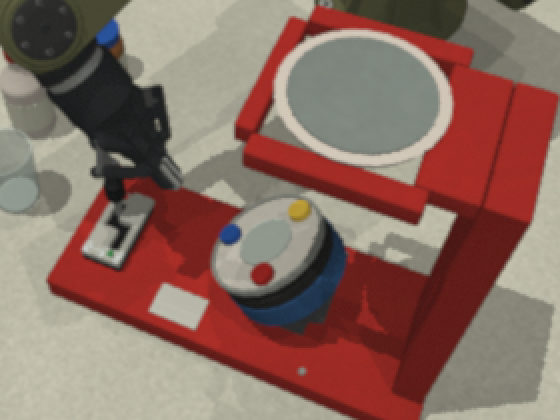

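```bash
cat >> h.py <<'E'
ANG=dict(red=22.5,yellow=142.5,blue=-97.5)
S0=rigw([0,30,135],np.array([584.5,49,0]))
def at(k,h):
    a=np.radians(ANG[k]); return S0+SEAT.apply([50*np.cos(a),50*np.sin(a),h])
def press(bot,k,F=25,speed=15,top=55):
    bot.servo_line(at(k,80),T,speed=200)
    bot.servo_line(at(k,top),T,speed=80); bot.dwell(.1)
    f0=np.array(bot.read_state()["ft_force"])
    hit=bot.servo_line(at(k,30),T,speed=speed,until_force=F)
    fs=[]
    for _ in range(4):
        s=bot.read_state();fs.append(SEAT.inv().apply(np.array(s["ft_force"])-f0).round(1).tolist());bot.dwell(.15)
    q=SEAT.inv().apply(np.array(s["ee_pos"])-S0)
    print(k,hit,"tcp seat",q.round(2),"F",fs[0],fs[-1],"t",s["clock"])
    bot.servo_line(at(k,80),T,speed=150)
    return q
E
python3 - <<'E'
from h import *
from rig import bot
press(bot,"red")
E
```

```text
red True tcp seat [47.05 19.35 39.47] F [-3.4, 1.0, 8.3] [-3.7, 0.3, 8.3] t 6.125
```

```bash
cat >> h.py <<'E'
def push(bot,k,F=28,top=50,log=True):
    bot.servo_line(at(k,80),T,speed=200)
    bot.servo_line(at(k,top),T,speed=100); bot.dwell(.1)
    f0=np.array(bot.read_state()["ft_force"]); h=top; tr=[]
    g=lambda s:SEAT.inv().apply(np.array(s["ft_force"])-f0)
    while h>31:
        s=bot.read_state(); f=g(s)[2]
        if f>F: break
        h-= 1.0 if f<4 else .5
        bot.servo_line(at(k,h),T,speed=20); s=bot.read_state()
        tr.append((round(h,1),round(SEAT.inv().apply(np.array(s["ee_pos"])-S0)[2],1),round(g(s)[2],1)))
    bot.dwell(.4); s=bot.read_state()
    print(k,tr[-12:],"held",g(s).round(1),"pos",SEAT.inv().apply(np.array(s["ee_pos"])-S0).round(2),"t",round(s["clock"],2))
    bot.servo_line(at(k,80),T,speed=150)
E
python3 - <<'E'
from h import *
from rig import bot
push(bot,"red",top=44)
E
```

```text
red [(43.0, np.float64(43.2), np.float64(-0.4)), (42.0, np.float64(42.0), np.float64(-0.5)), (41.0, np.float64(40.9), np.float64(-0.3)), (40.0, np.float64(39.9), np.float64(-0.4)), (39.0, np.float64(39.6), np.float64(5.0)), (38.5, np.float64(39.5), np.float64(9.8)), (38.0, np.float64(39.4), np.float64(12.3)), (37.5, np.float64(39.3), np.float64(16.1)), (37.0, np.float64(39.2), np.float64(19.4)), (36.5, np.float64(39.2), np.float64(22.5)), (36.0, np.float64(39.0), np.float64(26.4)), (35.5, np.float64(38.9), np.float64(29.3))] held [-11.8  -1.8  29.3] pos [46.55 19.2  38.94] t 10.96
```

Run:
```python
from h import *
from rig import bot
push(bot,"yellow",top=52)
push(bot,"blue",top=52)
bot.servo_line(S0+SEAT.apply([0,-60,140]),T,speed=250)
import pickle
d={n:bot.read_camera(n) for n in("scene","top")};pickle.dump(d,open("c1.pkl","wb"))
cv2.imwrite("pics/scene2.png",cv2.resize(d["scene"]["image"][200:340,200:380],None,fx=4,fy=4,interpolation=2))
```

```text
yellow [(44.0, np.float64(43.9), np.float64(-1.0)), (43.0, np.float64(42.9), np.float64(-1.0)), (42.0, np.float64(41.9), np.float64(-0.2)), (41.0, np.float64(40.9), np.float64(-0.7)), (40.0, np.float64(39.9), np.float64(-0.0)), (39.0, np.float64(39.5), np.float64(7.7)), (38.5, np.float64(39.5), np.float64(8.7)), (38.0, np.float64(39.3), np.float64(14.1)), (37.5, np.float64(39.2), np.float64(18.5)), (37.0, np.float64(39.1), np.float64(22.6)), (36.5, np.float64(39.0), np.float64(26.4)), (36.0, np.float64(38.9), np.float64(31.2))] held [-13.1   0.5  31.5] pos [-39.44  30.54  38.93] t 17.68
blue [(42.0, np.float64(42.3), np.float64(3.6)), (41.0, np.float64(41.5), np.float64(6.8)), (40.5, np.float64(41.1), np.float64(7.2)), (40.0, np.float64(40.7), np.float64(7.9)), (39.5, np.float64(40.2), np.float64(8.6)), (39.0, np.float64(39.8), np.float64(7.9)), (38.5, np.float64(39.5), np.float64(11.0)), (38.0, np.float64(39.4), np.float64(15.8)), (37.5, np.float64(39.3), np.float64(19.5)), (37.0, np.float64(39.3), np.float64(24.0)), (36.5, np.float64(39.2), np.float64(27.0)), (36.0, np.float64(39.1), np.float64(30.1))] held [-12.   -4.3  29.3] pos [ -6.25 -50.24  39.1 ] t 24.88
```

View pics/scene2.png

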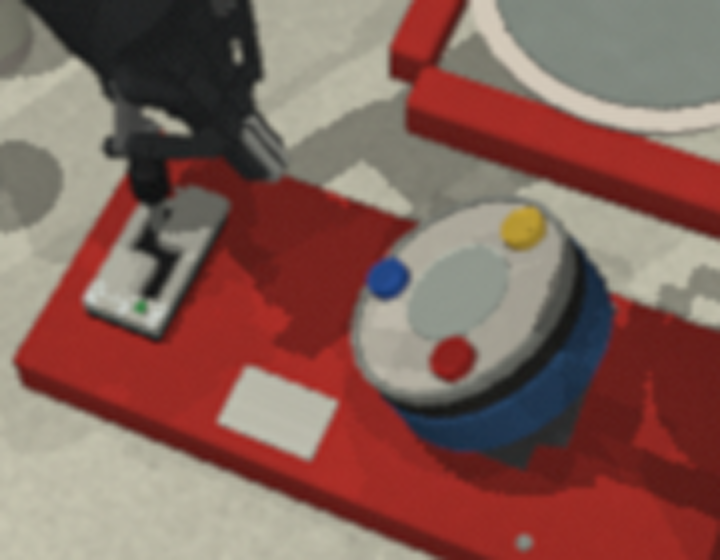

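Run:
```python
import pickle;from h import *
d=pickle.load(open("c1.pkl","rb"));c=d["scene"];P=cloud(c);H,S,V=cv2.split(hsv(c))
s=rigw([0,30,135],np.array([586.3,48.7,0]))
Q=SEAT.inv().apply((P-s).reshape(-1,3)).reshape(P.shape)
r=np.hypot(Q[...,0],Q[...,1])
for k,m in dict(red=((H<8)|(H>172))&(S>150),yellow=(H>18)&(H<35)&(S>120),blue=(H>100)&(H<130)&(S>130)).items():
    mm=m&(Q[...,2]>8)&(Q[...,2]<40)&(abs(r-50)<12); print(k,mm.sum(),np.median(Q[mm],0).round(1),Q[mm][:,2].std().round(1))
m=(abs(Q[...,2]-9)<6)&(r<62)&(r>36)&(S<80); A=Q[m]
co=np.linalg.lstsq(np.c_[A[:,:2],np.ones(len(A))],A[:,2],rcond=None)[0]; print("lid plane",m.sum(),co.round(4))
# gate plate and knob
for n in d:
    c=d[n];P=cloud(c);H,S,V=cv2.split(hsv(c));o=np.array([586.3,48.7,0] if n=="scene" else [582.3,49.5,0])
    G=RZ.inv().apply((P-o).reshape(-1,3)).reshape(P.shape)
    near=(abs(G[...,0])<95)&(G[...,1]<-100)&(G[...,1]>-240)
    m=near&(abs(G[...,2]-60)<5)&(S<70)&(V>70); q=G[m]; print(n,"plate",m.sum(),np.percentile(q,[1,50,99],axis=0).round(1).tolist())
    m=near&(G[...,2]>115)&(G[...,2]<132)&(V<60);q=G[m]; print(" knobtop",m.sum(),np.percentile(q,[2,50,98],axis=0).round(1).tolist() if m.sum() else "")
    if n=="scene":
        for nm,m in(("green",(H>40)&(H<85)&(S>90)&near),("white tops",near&(abs(G[...,2]-50)<8)&(V<45))):
            if m.sum():print(nm,m.sum(),G[m].mean(0).round(1))
d=pickle.load(open("c0.pkl","rb"))
for n in d:
    c=d[n];P=cloud(c);H,S,V=cv2.split(hsv(c));o=np.array([586.3,48.7,0] if n=="scene" else [582.3,49.5,0])
    G=RZ.inv().apply((P-o).reshape(-1,3)).reshape(P.shape)
    near=(abs(G[...,0])<95)&(G[...,1]<-100)&(G[...,1]>-240)
    m=near&(abs(G[...,2]-60)<4)&(S<70)&(V>70); q=G[m]; print(n,"0 plate",m.sum(),np.percentile(q,[1,50,99],axis=0).round(1).tolist())
    m=near&(G[...,2]>119)&(G[...,2]<130)&(V<60);q=G[m]; print(" knobtop",m.sum(),np.percentile(q,[2,50,98],axis=0).round(1).tolist())
    for nm,m in(("green",(H>40)&(H<85)&(S>70)&near),("reddot",near&((H<8)|(H>172))&(S>120)&(abs(G[...,2]-60)<4))):
        if m.sum():print(nm,m.sum(),G[m].mean(0).round(1))
```

```text
red 79 [47.1 17.9 20.8] 1.6
yellow 81 [-38.4  29.4  20.8] 1.9
blue 61 [ -4.8 -50.7  21.2] 1.8
lid plane 830 [-3.90000e-03 -3.00000e-03  1.15385e+01]
scene plate 546 [[-49.1, -200.6, 55.6], [9.0, -173.1, 59.9], [48.8, -150.4, 63.9]]
 knobtop 57 [[-24.2, -192.6, 116.5], [-16.1, -181.9, 123.2], [-8.6, -173.4, 125.8]]
green 4 [  39.7 -166.5   61. ]
white tops 50 [   1.9 -175.8   50.5]
top plate 9 [[-49.0, -154.2, 57.2], [-40.2, -151.9, 59.9], [-4.0, -150.2, 63.0]]
 knobtop 0 
scene 0 plate 511 [[-49.7, -200.3, 56.5], [9.3, -173.3, 60.3], [48.6, -150.6, 63.4]]
 knobtop 63 [[-28.2, -193.9, 119.6], [-18.4, -183.8, 123.5], [-8.8, -174.0, 127.3]]
green 5 [  39.8 -165.9   63. ]
reddot 1 [ -41.2 -184.4   61. ]
top 0 plate 396 [[-49.0, -199.1, 56.2], [7.9, -172.0, 60.0], [48.1, -150.3, 63.7]]
 knobtop 67 [[-30.4, -195.1, 119.6], [-20.8, -184.6, 123.3], [-9.6, -173.7, 127.0]]
green 16 [  13.  -174.1   72.5]
reddot 8 [ -21.3 -188.7   60.4]
```

```bash
cat >> h.py <<'E'
def recheck(bot,k):
    bot.servo_line(at(k,70),T,speed=250)
    bot.servo_line(at(k,41.5),T,speed=120); bot.dwell(.05)
    f0=np.array(bot.read_state()["ft_force"])
    for h in (39.2,37.5,35.8):
        bot.servo_line(at(k,h),T,speed=25)
        s=bot.read_state(); print(k,h,SEAT.inv().apply(np.array(s["ee_pos"])-S0)[2].round(2),SEAT.inv().apply(np.array(s["ft_force"])-f0).round(1))
    bot.dwell(.35)
    bot.servo_line(at(k,70),T,speed=200)
O=np.array([584.3,49,0])
D=quat(RZ*R.from_matrix(np.array([[1,0,0],[0,0,-1],[0,1,0]]).T))  # tool x = rig x, y down
E
python3 - <<'E'
from h import *
from rig import bot
print(rot(D).apply(np.eye(3)).round(2))
for k in("red","yellow","blue"): recheck(bot,k)
bot.servo_line(S0+SEAT.apply([0,-60,130]),T,speed=250)
print(bot.read_state()["clock"])
for dd in(D,quat(rot(D)*R.from_euler("y",np.pi))):
  for z in(220,108): print(bot.ik(rigw([-19,-184.5,z],O),dd))
E
```

```text
[[ 0.99  0.11  0.  ]
 [ 0.    0.   -1.  ]
 [-0.11  0.99  0.  ]]
red 39.2 39.57 [ 1.  -0.9  2.8]
red 37.5 39.3 [-3.7 -1.  15.5]
red 35.8 39.03 [-8.7 -1.7 27. ]
yellow 39.2 39.46 [-0.2 -1.5  5.2]
yellow 37.5 39.19 [-6.4 -1.3 19.1]
yellow 35.8 38.85 [-13.9  -0.8  34.8]
blue 39.2 39.54 [-0.5  3.5  3.3]
blue 37.5 39.3 [-6.2  3.8 16.7]
blue 35.8 39.02 [-11.    2.7  30.8]
33.4
[-2.89631845e-01  4.39417675e-01  1.40261654e+00 -4.44089210e-16
  1.29955844e+00 -4.01831845e-01]
[-2.89631845e-01  5.59588333e-01  1.50175615e+00 -4.44089210e-16
  1.08024817e+00 -4.01831845e-01]
None
None
```

All three pads now meet a hard stop from first contact, at equal heights, so the lid is home. Next is the lever.

Run:
```python
from h import *
from rig import bot
def rs(t):
    s=bot.read_state();print(t,RZ.inv().apply(np.array(s["ee_pos"])-O).round(1),"F",RZ.inv().apply(s["ft_force"]).round(1),"w",round(float(s["grip_width"]),1),"t",round(s["clock"],2))
bot.move_joints(bot.ik(rigw([-19,-184.5,210],O),D))
bot.move_gripper(62)
rs("above")
print(bot.servo_line(rigw([-19,-184.5,110],O),D,speed=100,until_force=8)); rs("down")
c=bot.read_camera("scene");cv2.imwrite("pics/scene3.png",cv2.resize(c["image"][180:300,180:300],None,fx=4,fy=4,interpolation=2))
```

```text
above [ -19.  -184.5  210. ] F [ 0.3 -1.1 -0.2] w 62.0 t 34.59
False
down [ -18.7 -184.6  110.7] F [-0.8 -0.2 -0.5] w 62.2 t 35.74
```

View pics/scene3.png

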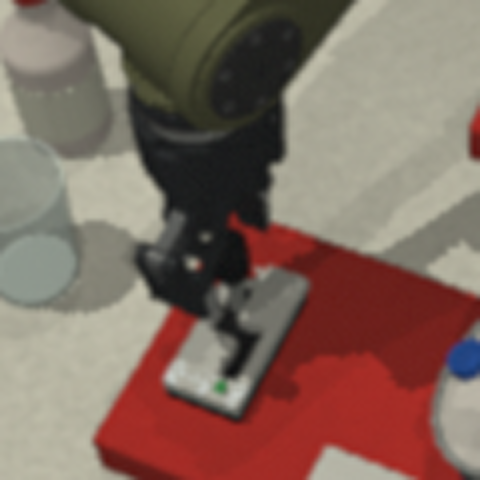

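Run:
```python
from h import *
from rig import bot
def pos(): return RZ.inv().apply(np.array(bot.read_state()["ee_pos"])-O)
def rs(t):
    s=bot.read_state();print(t,pos().round(1),"F",RZ.inv().apply(s["ft_force"]).round(1),"w",round(float(s["grip_width"]),1),"t",round(s["clock"],2))
bot.move_gripper(10,50); rs("grip")
def leg(d,dist):
    p=pos(); hit=bot.servo_line(rigw(p+np.array(d)*dist,O),D,speed=25,until_force=9); rs(f"leg {d} hit={hit}")
leg([1,0,0],32)
```

```text
grip [ -18.9 -184.5  110.4] F [-1.2  0.3  4.7] w 24.6 t 36.22
leg [1, 0, 0] hit=True [   1.7 -184.5  110.4] F [-6.5  0.8  8. ] w 25.0 t 37.07
```

Run:
```python
from h import *
from rig import bot
def pos(): return RZ.inv().apply(np.array(bot.read_state()["ee_pos"])-O)
def rs(t):
    s=bot.read_state();print(t,pos().round(1),"F",RZ.inv().apply(s["ft_force"]).round(1),"w",round(float(s["grip_width"]),1),"t",round(s["clock"],2))
def go(p,f=None):
    hit=bot.servo_line(rigw(p,O),D,speed=25,until_force=f); rs(f"go {p} hit={hit}"); return hit
z=110.4
go([-.3,-184.5,z])
go([-.3,-160,z],9); y=pos()[1]
if -167<y<-160:
    go([-.3,y-1.8,z])
    go([30,y-1.8,z],9)
```

```text
go [-0.3, -184.5, 110.4] hit=False [-1.000e-01 -1.845e+02  1.104e+02] F [ 0.2 -0.4  4.1] w 24.6 t 37.32
go [-0.3, -160, 110.4] hit=True [  -0.2 -162.5  110.5] F [ 0.3 -3.5  2.5] w 25.0 t 38.16
go [-0.3, np.float64(-164.26167684161211), 110.4] hit=False [  -0.3 -164.1  110.4] F [0.4 1.2 4.4] w 24.8 t 38.41
go [30, np.float64(-164.26167684161211), 110.4] hit=True [  26.5 -164.1  110.4] F [-4.5  0.1  6.4] w 24.3 t 39.42
```

Run:
```python
from h import *
from rig import bot
bot.servo_line(rigw([24.9,-164.3,110.4],O),D,speed=20);bot.dwell(.2)
s=bot.read_state();print(RZ.inv().apply(np.array(s["ee_pos"])-O).round(1),s["ft_force"])
bot.move_gripper(58)
bot.servo_line(rigw([24.9,-164.3,230],O),D,speed=120)
bot.servo_line(rigw([-100,-300,330],O),D,speed=200)
d={n:bot.read_camera(n) for n in("scene","top")}
for n,c in d.items():
    P=cloud(c);H,S,V=cv2.split(hsv(c));o=np.array([586.3,48.7,0] if n=="scene" else [582.3,49.5,0])
    G=RZ.inv().apply((P-o).reshape(-1,3)).reshape(P.shape)
    m=(abs(G[...,0])<60)&(abs(G[...,1]+175)<40)&(abs(G[...,2]-124)<5)&(V<60);q=G[m]
    print(n,"knobtop",m.sum(),np.percentile(q,[2,50,98],axis=0).round(1).tolist() if m.sum() else "")
s=bot.read_state();print(s["clock"],s["ft_force"])
cv2.imwrite("pics/scene4.png",cv2.resize(d["scene"]["image"][140:350,150:430],None,fx=2.5,fy=2.5,interpolation=2))
```

```text
[  24.7 -164.2  110.4] [-1.88113234  1.7110245   6.79278348]
scene knobtop 75 [[14.5, -172.8, 119.5], [27.0, -162.9, 123.9], [36.2, -153.1, 127.2]]
top knobtop 65 [[13.4, -173.3, 119.6], [24.3, -163.9, 123.7], [35.7, -152.8, 127.6]]
42.7333 [ 0.6065449   1.06452747 -0.08858785]
```

View pics/scene4.png

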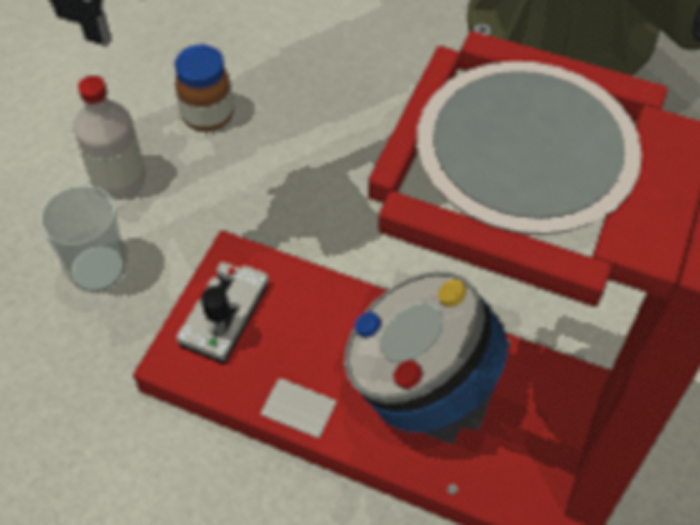

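The picture shows the knob at about (215,303), at the green-dot end. The lid is level, the beaker, bottle and jar are standing in place, and the arm is clear.

```bash
python3 -c "
from rig import bot
bot.finish_job()"
```

```text
the job is handed in; nothing more can be done
```

The lid is pressed home all the way round, the lock lever is at the green-dot end and released, and the job is handed in. The last clock reading was 42.7 s, against the 64 s limit.

- **Pads:** I pressed red, yellow, then blue, each held at about 29–31 N, then went round again in the same order at 27–35 N. An earlier first touch on red stopped after a brief force peak, with only 8 N still on the pad, so I pressed red again before going on to yellow.
- **Lid check:** On the second round every pad was stiff from first contact. All three stopped at the same tool height, 38.9–39.0 mm above the seat plane. The camera's depth reading, taken before that second round, shows the lid level to about 0.5 mm across.
- **Lever:** I felt for the slot ends at both corners and at the far end, then backed off by the 2 mm play. Both cameras put the knob at rig x +24 to +27, y -163 to -164 mm. The locked point should be about x +25, y -165 mm. The jaws are open and the arm is clear.
- **Surroundings:** In the last picture the beaker, bottle and jar stand where they were, and no unexpected force showed in the readings.

**Disagreements:** The two cameras differ by about 4 mm in x, so I used the average. The pads also read 2–3 mm above the nominal 18 mm, equally on all three. I took that as a calibration offset, because each pad met a hard stop.

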